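# Put the spring clamp away and shut the kit drawer

## Robot

A 6-joint arm with a two-finger parallel gripper is mounted at the origin on the work surface. World frame = base frame: x ahead of the robot, y to its left, z up, the work surface at z = 0. Lengths are in mm, angles in rad, forces in N, time in s.
With the tool pointing down it reaches from about 275 to 750 mm from the base axis. Payload 10.2 kg.
Tool frame: the origin (TCP) lies between the finger pads; the fingertips stand 8 mm ahead of it and the grasp point (between the pads) lies 11 mm behind it; z points along the fingers, x is the direction in which the jaws open and shut, and the axes are right-handed (so a half turn about z gives the same grasp; the last joint's range is limited). The gripper opens to 85 mm and grips with 20 to 120 N. Pads are 22 mm wide; open, the fingers measure 114 mm over their backs; the gripper's body (76 mm by 85 mm) begins 54 mm behind the grasp point. The pads swing forward as they close: fully open they stand 13 mm farther back than shut.
Start: joints at [-1.54, 0.313, 1.498, -0, 1.331, -0.223], TCP at [131.806, -508.191, 239.294] pointing down, gripper open.
Joint ranges: [-2.94, 2.94], [-0.97, 2.17], [0.19, 2.56], [-1.23, 4.37], [0.02, 3.11], [-2.88, 2.88]. Speed limits (rad/s): [2.39, 2.39, 3.01, 3.14, 3.14, 3.14].

## Interface

Orientations are given as a unit quaternion [w, x, y, z].
In Python, from rig import sense, eyes, ctrl gives the robot as it stands.
- The arm moves only by the tool move_arm, never from a script. Its argument "rows" is a list that holds one entry, the list of rows, each a list of 5 numbers: the shift along the tool's x, y, z in mm, then the turn about the tool's z in units of 6 degrees (1.0 is 6 degrees), then the gripper command: -1 is shut, 1 is fully open, values between are in proportion. In form: [[[dx, dy, dz, roll, jaw], ...]]. A call has 1 to 12 rows; each row is the pose to reach, as a shift and turn from the pose measured when the call began, along the tool's axes at that moment; what a row does not reach only later rows make up. A row lasts 1/8 s, in which the tool goes at most 62.5 mm and 10.7 degrees, less where a joint would pass 70% of its speed; a pose out of reach is approached as far as the arm can. A call with a gripper value outside its range is refused whole. The fingers move at their own pace and stop on an object; "squeeze" is the grip in N (left out, the last holds). Time passes only in rows, so rows that repeat a pose let the fingers close. It gives the time, the measured TCP pose, the force and the opening at its end, in the units of the state.
- sense(): the state, without advancing time (a new reading comes with each control period).
- eyes.capture(name): name is "scene" or "top" or "wrist"; returns a dict with "color" (420x560x3 uint8, blue, green, red), "vertical_fov" (degrees; the focal length in pixels is half the picture's height over the tangent of half this angle, whatever the lens; pixels are square), "cx", "cy" (the principal point, pixels), "k1" (the pictures are not rectified: a ray, as slopes to the right and down, at radius r is drawn at 1 + k1 r^2 times it, then the intrinsics apply), "xyz" and "attitude" of the camera in the world. Camera axes: x right, y down, z forward; pixel columns grow to the right and rows downward; lengths in mm; the calibration is good to about 2 mm. A picture is of the moment at which its call begins. There is no depth.
- ctrl.finish_job(): hands the job in, once; it reports no verdict.
The state is a dict: "time_s": time; "joints": joint angles; "dq": joint speeds; "tau": joint torques, N m; "eef_pos": TCP position; "ee_rot": TCP orientation; "force": force on the tool from outside, world axes, zero at the start; "wrist_torque": the same for the moment, N m; "grip_width": opening from 0.0 (shut) to 1.0 (fully open).
Only numpy, scipy, OpenCV 4.12 (cv2) and the standard library are available. Lean on these libraries where they do the work, as an engineer would, in place of code of your own. Each camera call takes 0.05 s, during which the arm holds its last target. There are 200 camera calls.

## Task

Put the steel spring clamp that lies on the table away in the open drawer of the small wooden drawer unit: set it down in there rather than dropping it in. Then push the drawer fully home, until it seats flush in its catch, without slamming it. Leave the vase of pencils, the tape dispenser and the square where they are.

Things in the scene. Friction and masses are not known exactly. Their poses are not given: they have to be found in the camera images.
- clamp: Bare steel spring clamp lying on its side, 24 mm high, about 160 g. From above a narrow A: handles with black rubber sleeves spread to its -x end (61 mm from the origin, 57 mm across), jaws meet at +x (54 mm). Grip it by the two flat upright cheeks at its middle, 36 mm long (x), 34 mm over their outsides (y). Origin: underside, midway between the cheeks; z up.
- unit: Fixed wooden drawer unit; its one drawer opens to the unit's -x, towards the robot. Case 295 mm deep (x = 0 to 295), 260 wide, 98 high. End panels, 12 mm thick, at its sides (x = 0 to 120, y = +-130 to +-142 mm) rise from the table to carry a narrow shelf. Origin: on the table under the middle of the case's front face; x into the case, along the drawer's travel; z up.
- shelf_edge (a point): Middle of the front lower edge of the wooden shelf over the unit, 200 mm above the table and 40 mm in FRONT of the case's face; axes as the unit's. The shelf is 165 mm deep (to +x), 284 wide, 14 thick. A vertical gripper at the drawer front hits it before the drawer is home: tilt the tool, fingers pointing forward and down, to reach in under it.
- drawer (a joint): How far the drawer is open, in m: 0 = home against its stop, front flush with the case's face; starts at 0.175 to 0.2; 0.21 = stop. Friction about 1.5 N, plus 1.5 N at 0.1 m/s. A sprung detent resists from 0.021 (some 6 N at most, pushing it out again), goes over centre at 0.009, and from about 0.005 draws the drawer home by itself.
- drawer_in (a point): Point on the drawer's inner floor, on its centre line, 16 mm above the table; moves with it; axes as the unit's. Inside 228 mm along x (from 60 mm to -x of this point, the front panel, to 168 mm to +x), 212 along y; side walls (8 mm thick) rise 54 mm above this floor, the front 66 mm. The case's top board is 70 mm above this floor: what lies inside must stay lower.
- drawer_front (a point): Point on the outer face of the drawer's plywood front, on its centre line, 45 mm above the table; moves with the drawer; axes as the unit's (push towards +x). The front is flat, without a handle, 228 mm wide, 12 thick, from 10 to 82 mm above the table, with a finger notch 70 mm wide cut from its top edge down to 64 mm.
- vase: Bystander: white ceramic vase, 72 mm across, 100 mm high, with pencils standing in it to about 180 mm, on top of the unit's shelf. Origin: centre of its underside.
- dispenser: Bystander: clear acrylic tape dispenser with a roll of tape, 140 mm long (x), 52 mm wide, 73 mm high, on the table. Origin: centre of its underside. It and the clamp lie one to the left and one to the right of the drawer; which side is which varies.
- square: Bystander: flat aluminium square (an L), 190 mm by 120 mm, 14 mm high at the stock, on the table. Origin: underside, near the blade's middle.
Things that resemble listed ones, but are neither listed nor needed, are in the scene too. Several things look just like the clamp: the one meant starts nearest to the robot's base.

How it is judged:
By the outcome, as a careful person would: the job done as asked, in the order asked, and still so for the second after the job is handed in, with the robot touching nothing.
It also fails if it takes over 64 s, if anything falls off the work surface, if the arm or the gripper's body presses on something with over 40 N, if the wrist force passes 120 N, or if a joint passes its speed limit or range.

## Working session

There is one attempt and no reset: what is moved stays moved. The work goes in short steps, Python scripts to look and compute and a tool call to move; the robot and the scene stay as the last step left them, time stands still between calls to the robot, and variables do not carry over. Pictures are saved under pics/ and viewed, about 8 in all and at most 12, crops included, and the job is handed in when it is done.

Besides the shell and the picture viewer there is one more tool, called after "Emit:" as name(argument=value, ...) on one line, values as JSON. move_arm: Moves the arm, as the interface text tells. Its arguments: {"type":"object","properties":{"rows":{"type":"array","items":{"type":"array","items":{"type":"array","items":{"type":"number"}}}},"squeeze":{"type":"number"}},"required":["rows"]}

```bash
ls; mkdir -p pics; python3 - <<'E'
from rig import sense, eyes, ctrl
import cv2
print(sense())
for n in ("scene","top"):
    c=eyes.capture(n); cv2.imwrite(f"pics/{n}0.png",c["color"])
    print({k:v for k,v in c.items() if k!="color"})
E
```

```text
pics
{'time_s': 0.0, 'joints': array([-1.54041894e+00,  3.13449542e-01,  1.49845418e+00,  2.48252253e-05,
        1.33102074e+00, -2.23403273e-01]), 'dq': array([-0.00087783, -0.00081551,  0.00031606, -0.00049293, -0.00028411,
        0.00176839]), 'tau': array([-3.29844806e-05, -4.12260747e+01, -2.59746766e+01, -2.45810934e-04,
        4.17982505e-03, -2.35866725e-05]), 'eef_pos': array([ 131.79376546, -507.92294383,  238.72887714]), 'ee_rot': array([-5.21710972e-04,  7.90904239e-01, -6.11939573e-01, -4.13993147e-04]), 'force': array([-0.34499977, -0.28955048,  0.13277566]), 'wrist_torque': array([-0.0079549 ,  0.05913559,  0.01794838]), 'grip_width': 0.998962741239604}
{'vertical_fov': 51.75139078963734, 'cx': 283.77363017003285, 'cy': 208.66192237082674, 'k1': 0.0015268120932048002, 'xyz': array([1613.84541602,  -45.84511416,  988.02373823]), 'attitude': array([-0.29191493,  0.60042544,  0.67476418, -0.31459221])}
{'vertical_fov': 56.48591239079549, 'cx': 280.1419097625896, 'cy': 211.55649617402565, 'k1': -0.07207355015246536, 'xyz': array([ 491.36041687, -124.70803176, 1226.04014257]), 'attitude': array([ 0.01567641, -0.69928223,  0.71397833, -0.03152074])}
```

View pics/top0.png

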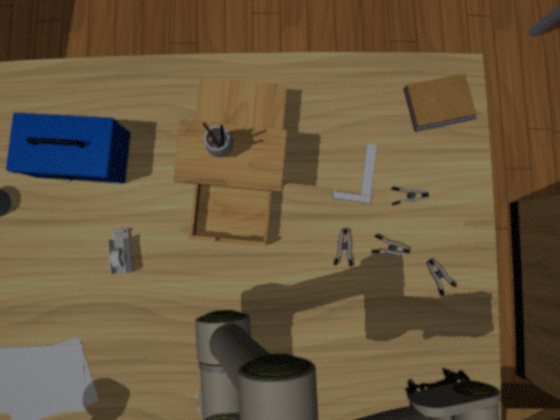

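View pics/scene0.png

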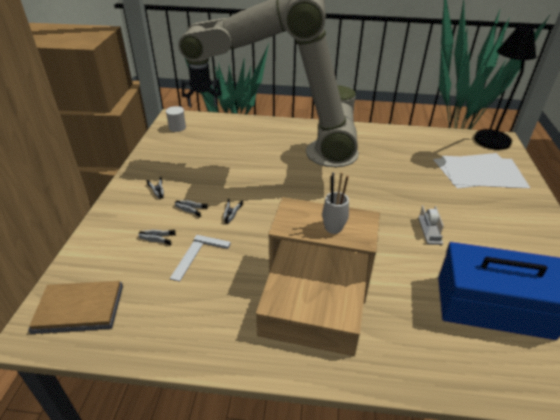

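Top view: four clamp look-alikes at about (344,246), (391,245), (440,276) and (410,195). The drawer front is near (228,240), the vase (218,140), the dispenser (120,250) and the square (365,180). Next I measure which clamp is nearest the base.

```bash
cat > h.py <<'E'
import numpy as np, cv2
from scipy.spatial.transform import Rotation as R
from rig import sense, eyes, ctrl
def rot(q): return R.from_quat(np.asarray(q)[[1,2,3,0]])
def ray(c,uv):
    h=c["color"].shape[0]; f=h/2/np.tan(np.radians(c["vertical_fov"])/2)
    d=np.array([(uv[0]-c["cx"])/f,(uv[1]-c["cy"])/f]); s=d.copy()
    for _ in range(20): s=d/(1+c["k1"]*(s@s))
    return rot(c["attitude"]).apply([s[0],s[1],1.])
def onz(c,uv,z):
    r=ray(c,uv); return c["xyz"]+r*(z-c["xyz"][2])/r[2]
def proj(c,p):
    h=c["color"].shape[0]; f=h/2/np.tan(np.radians(c["vertical_fov"])/2)
    v=rot(c["attitude"]).inv().apply(np.asarray(p,float)-c["xyz"]); s=v[...,:2]/v[...,2:]
    s=s*(1+c["k1"]*(s**2).sum(-1,keepdims=True)); return s*f+[c["cx"],c["cy"]]
def save(img,box,k,name):
    x0,y0,x1,y1=box; cv2.imwrite(f"pics/{name}.png",cv2.resize(img[y0:y1,x0:x1],None,fx=k,fy=k,interpolation=cv2.INTER_CUBIC))
E
python3 - <<'E'
from h import *
np.set_printoptions(suppress=True,precision=1)
c=eyes.capture("top")
print("base px",proj(c,[0,0,0]))
for uv in [(344,246),(391,245),(440,276),(410,195)]:
    p=onz(c,uv,12); print(uv,p,np.hypot(*p[:2]))
# drawer front etc, rough
for n,uv,z in [("shelfFL",(175,182),214),("shelfFR",(282,190),214),("frontL",(190,238),82),("frontR",(267,242),82),("square",(365,195),5),("disp",(120,250),30)]:
    print(n,onz(c,uv,z))
img=c["color"]
a=cv2.resize(img[215:305,310:460],None,fx=5,fy=5,interpolation=cv2.INTER_CUBIC)
b=cv2.resize(img[170:255,165:300],None,fx=5,fy=5,interpolation=cv2.INTER_CUBIC)
cv2.imwrite("pics/a.png",cv2.convertScaleAbs(a,alpha=1.8)); cv2.imwrite("pics/b.png",cv2.convertScaleAbs(b,alpha=1.5))
E
```

```text
base px [234.7 397.4]
(344, 246) [ 460.8 -349.3   12. ] 578.2486496912758
(391, 245) [ 460.2 -498.    12. ] 678.1373547568414
(440, 276) [ 358.6 -652.3   12. ] 744.3607533665361
(410, 195) [ 616.6 -565.7   12. ] 836.8167212062609
shelfFL [641.5 124.4 214. ]
shelfFR [ 615.  -154.2  214. ]
frontL [495.6 113.5  82. ]
frontR [ 479.4 -110.9   82. ]
square [ 619.9 -422.8    5. ]
disp [463.  340.2  30. ]
```

View pics/a.png

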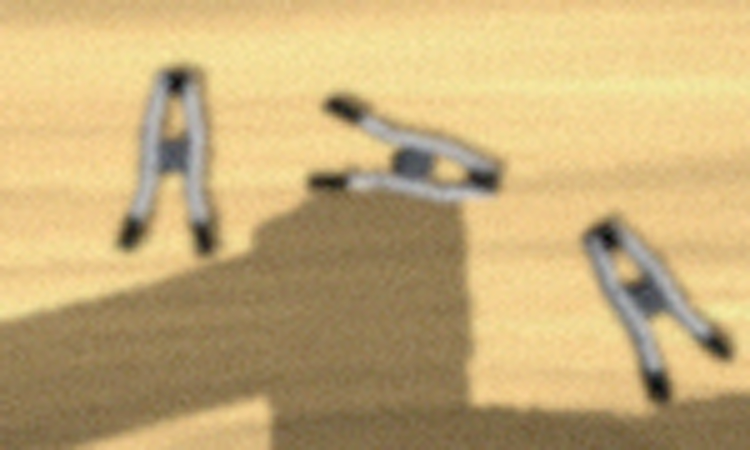

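View pics/b.png

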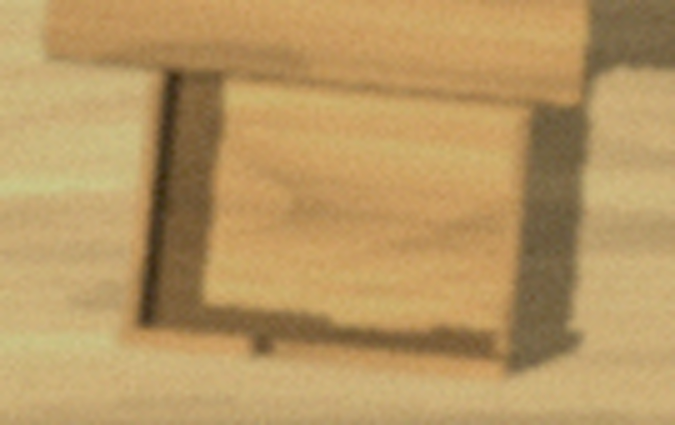

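Chosen: the clamp at (344,246), 578 mm from the base; the others are at 678, 744 and 837 mm. The crop shows its jaws up at (346,231) and its handles at (336,262) and (351,263), clear of its neighbours. The second crop shows the drawer empty, with its front edge from (189,238) to (266,245).

```bash
cat >> h.py <<'E'
np.set_printoptions(suppress=True,precision=2)
def plan(p,az):
    "tool-axis shift and roll units to bring the TCP to p with tool x at world azimuth az (deg, mod 180)"
    s=sense(); r=rot(s["ee_rot"]); d=r.inv().apply(np.asarray(p)-s["eef_pos"]); x=r.apply([1,0,0])
    a=np.degrees(np.arctan2(x[1],x[0])); t=(az-a+90)%180-90   # world ccw turn
    print("t",s["time_s"],"at",s["eef_pos"],"az",a,"shift",d,"roll units",-t/6,"alt",(-t+180*np.sign(t))/6, "j6",s["joints"][5])
E
python3 - <<'E'
from h import *
c=eyes.capture("top")
hl,hr,j=[onz(c,(310+x/5,215+y/5),12) for x,y in [(130,235),(205,242),(178,78)]]
m=(hl+hr)/2; d=j-m; print(hl,hr,j,np.linalg.norm(d[:2]),np.linalg.norm(hl-hr))
az=np.degrees(np.arctan2(d[1],d[0])); print("clamp x az",az,"mid",m+d*.5)
P=m+d*.5
plan([P[0],P[1],200],az+90)
E
```

```text
[ 411.87 -322.83   12.  ] [ 406.32 -369.64   12.  ] [ 508.6  -355.83   12.  ] 99.96256427436406 47.1386688170341
clamp x az -5.51089525595564 mid [ 458.85 -351.03   12.  ]
t 0.2 at [ 131.82 -508.04  238.95] az -75.45680803732819 shift [ -69.82 -355.97   39.07] roll units 3.3423478697712405 alt -26.657652130228758 j6 -0.22339916069050542
```

Emit:
move_arm(rows=[[[-70, -356, 39, 3.34, 1], [-70, -356, 39, 3.34, 1], [-70, -356, 39, 3.34, 1], [-70, -356, 39, 3.34, 1], [-70, -356, 39, 3.34, 1], [-70, -356, 39, 3.34, 1], [-70, -356, 39, 3.34, 1], [-70, -356, 39, 3.34, 1], [-70, -356, 39, 3.34, 1], [-70, -356, 39, 3.34, 1]]])

```text
time_s: 1.45
eef_pos: [458.0, -351.6, 200.3]
ee_rot: [0.0, -0.672, 0.741, 0.0]
force: [-0.5, 0.4, 0.4]
grip_width: 0.998
```

```bash
python3 - <<'E'
from h import *
c=eyes.capture("wrist"); cv2.imwrite("pics/w1.png",c["color"]); print({k:v for k,v in c.items() if k!="color"}, sense()["force"],sense()["joints"])
plan([458,-351,60],84.5)
t=eyes.capture("top"); save(t["color"],(165,165,300,260),5,"t1")
E
```

```text
{'vertical_fov': 71.434793118961, 'cx': 281.27240455912437, 'cy': 211.1060778013928, 'k1': -0.04605134802954469, 'xyz': array([ 528.64, -358.98,  335.  ]), 'attitude': array([-0.09, -0.66,  0.73,  0.1 ])} [-0.36  0.04  0.85] [-0.86  0.46  1.39  0.    1.29  0.81]
t 1.5 at [ 458.17 -351.51  200.31] az -95.58000759673388 shift [ -0.41   0.23 140.31] roll units -0.013334599455646412 alt 29.986665400544354 j6 0.8106437396975753
```

View pics/w1.png

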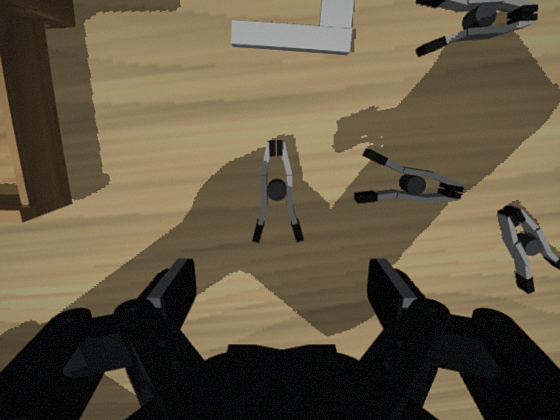

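The wrist view shows the chosen clamp: jaw tip at (276,140), pivot at (277,190), handle ends at (257,241) and (300,240), all free. The camera sits about 70 mm ahead of the tool. I will roll half a turn so that it faces the base when I work near the shelf.

```bash
python3 - <<'E'
from h import *
c=eyes.capture("wrist")
a,b,j,k=[onz(c,u,z) for u,z in [((256.5,241),12),((300,240),12),((276.5,140),12),((277,190),20)]]
m=(a+b)/2; d=j-m; L=np.linalg.norm(d); u=d/L; print(a,b,j,"pivot",k,L)
az=np.degrees(np.arctan2(u[1],u[0])); print("az",az,"origin from handles",m+u*61,"from jaws",j-u*54)
P=(m+u*61+j-u*54)/2
plan([P[0],P[1],70],az+90)
E
```

```text
[ 402.49 -316.68   12.  ] [ 398.73 -368.15   12.  ] [ 516.25 -352.22   12.  ] pivot [ 463.15 -347.46   20.  ] 116.05580999433825
az -4.843309080486249 origin from handles [ 461.39 -347.57   12.  ] from jaws [ 462.44 -347.66   12.  ]
t 1.6 at [ 458.43 -351.27  200.24] az -95.54921218851632 shift [ -3.9   -3.11 130.25] roll units -0.11765051800500714 alt 29.882349481994993 j6 0.8107293913896189
```

Emit:
move_arm(rows=[[[-4, -3, 0, -1.7, 1], [-4, -3, 0, -3.4, 1], [-4, -3, 0, -5.1, 1], [-4, -3, 0, -6.8, 1], [-4, -3, 0, -8.5, 1], [-4, -3, 0, -10.2, 1], [-4, -3, 0, -11.9, 1], [-4, -3, 0, -13.6, 1], [-4, -3, 0, -15.3, 1], [-4, -3, 0, -17, 1], [-4, -3, 0, -18.7, 1], [-4, -3, 0, -20, 1]]])

```text
time_s: 3.1
eef_pos: [461.7, -347.7, 200.3]
ee_rot: [-0.0, 0.977, 0.214, 0.0]
force: [0.1, -0.4, -0.5]
grip_width: 1.005
```

```bash
python3 - <<'E'
from h import *
plan([462,-347.6,70],85.16); 
E
```

```text
t 3.1 at [ 461.65 -347.71  200.29] az 24.717989657718206 shift [  0.31   0.1  130.29] roll units -10.073668390380297 alt 19.926331609619705 j6 -1.2799122295563907
```

Emit:
move_arm(rows=[[[0, 0, 20, -1.7, 1], [0, 0, 45, -3.4, 1], [0, 0, 70, -5.1, 1], [0, 0, 95, -6.8, 1], [0, 0, 120, -8.5, 1], [0, 0, 145, -10.07, 1], [0, 0, 165, -10.07, 1], [0, 0, 180, -10.07, 1], [0, 0, 188, -10.07, 1], [0, 0, 191, -10.07, 1], [0, 0, 191, -10.07, 1]]])

```text
time_s: 4.47
eef_pos: [461.8, -347.8, 9.7]
ee_rot: [0.0, 0.736, 0.676, 0.0]
force: [0.8, -0.1, 0.2]
grip_width: 1.002
```

Emit:
move_arm(rows=[[[0, 0, 0, 0, -1], [0, 0, 0, 0, -1], [0, 0, 0, 0, -1], [0, 0, 0, 0, -1], [0, 0, 0, 0, -1], [0, 0, 0, 0, -1], [0, 0, 0, 0, -1], [0, 0, 0, 0, -1]]], squeeze=40)

```text
time_s: 5.48
eef_pos: [462.0, -348.0, 10.0]
ee_rot: [0.001, 0.736, 0.676, 0.0]
force: [-0.5, 1.6, 5.9]
grip_width: 0.393
```

Emit:
move_arm(rows=[[[0, 0, -8, 0, -1], [0, 0, -25, 0, -1], [0, 0, -60, 0, -1], [0, 0, -110, 0, -1], [0, 0, -150, 0, -1], [0, 0, -160, 0, -1], [0, 0, -160, 0, -1]]])

```text
time_s: 6.35
eef_pos: [461.6, -347.7, 169.7]
ee_rot: [0.0, 0.736, 0.676, 0.0]
force: [-1.0, -0.9, -1.9]
grip_width: 0.389
```

```bash
python3 - <<'E'
from h import *
print(sense()["force"],sense()["grip_width"])
c=eyes.capture("top"); im=cv2.GaussianBlur(c["color"],(0,0),1).astype(float)
gy=np.abs(cv2.Sobel(im,-1,0,1)).sum(2); gx=np.abs(cv2.Sobel(im,-1,1,0)).sum(2)
def hline(p,q,w,z):
    xs=np.arange(p[0]+4,q[0]-3); pts=[]
    for x in xs:
        y0=p[1]+(q[1]-p[1])*(x-p[0])/(q[0]-p[0]); ys=np.arange(int(y0-w),int(y0+w)+1); g=gy[ys,x]; i=g.argmax(); pts.append((x,ys[i]))
    vx,vy,a,b=cv2.fitLine(np.float32(pts),cv2.DIST_HUBER,0,.01,.01).ravel()
    s=vy/vx; f=lambda x:(x,b+s*(x-a))
    A,B=onz(c,f(p[0]),z),onz(c,f(q[0]),z); d=A-B
    print(f(p[0]),f(q[0]),A,B,"len",np.hypot(d[0],d[1]),"yaw",np.degrees(np.arctan2(-d[0],d[1])))
hline((174.6,182),(281.6,190.6),3,200)
hline((189,238),(266,244.6),3,82)
hline((189,240),(266,246),2,10)
big=cv2.resize(c["color"][110:270,160:300],None,fx=5,fy=5,interpolation=cv2.INTER_CUBIC)[:600]
big=cv2.resize(c["color"][135:255,160:300],None,fx=5,fy=5,interpolation=cv2.INTER_CUBIC)
cv2.imwrite("pics/t2.png",cv2.convertScaleAbs(big,alpha=1.5))
E
```

```text
[-1.05 -0.91 -1.92] 0.38879487787241784Traceback (most recent call last):
  File "<stdin>", line 13, in <module>
  File "<stdin>", line 8, in hline
IndexError: only integers, slices (`:`), ellipsis (`...`), numpy.newaxis (`None`) and integer or boolean arrays are valid indices
```

```bash
python3 - <<'E'
from h import *
c=eyes.capture("top"); im=cv2.GaussianBlur(c["color"],(0,0),1).astype(float)
gy=np.abs(cv2.Sobel(im,-1,0,1)).sum(2)
def hline(p,q,w,z):
    xs=np.arange(int(p[0])+4,int(q[0])-3); pts=[]
    for x in xs:
        y0=p[1]+(q[1]-p[1])*(x-p[0])/(q[0]-p[0]); ys=np.arange(int(y0-w),int(y0+w)+1); pts.append((x,ys[gy[ys,x].argmax()]))
    vx,vy,a,b=cv2.fitLine(np.float32(pts),cv2.DIST_HUBER,0,.01,.01).ravel()
    f=lambda x:(x,b+vy/vx*(x-a))
    A,B=onz(c,f(p[0]),z),onz(c,f(q[0]),z); d=A-B
    print(f(p[0]),f(q[0]),A,B,"len",np.hypot(d[0],d[1]),"yaw",np.degrees(np.arctan2(-d[0],d[1])))
hline((174.6,182),(281.6,190.6),3,200)
hline((189,238),(266,244.6),3,82)
hline((189,240),(266,246),2,10)
big=cv2.resize(c["color"][135:255,160:300],None,fx=5,fy=5,interpolation=cv2.INTER_CUBIC)
cv2.imwrite("pics/t2.png",cv2.convertScaleAbs(big,alpha=1.5))
E
```

```text
(174.6, np.float32(181.80547)) (281.6, np.float32(192.92441)) [644.16 128.93 200.  ] [ 608.94 -153.36  200.  ] len 284.4833503740906 yaw -7.110436098276801
(189, np.float32(234.67831)) (266, np.float32(242.23178)) [505.29 116.37  82.  ] [ 478.74 -107.99   82.  ] len 225.92864561827105 yaw -6.748445881950273
(189, np.float32(237.51743)) (266, np.float32(243.46626)) [497.37 131.61  10.  ] [ 474.13 -106.87   10.  ] len 239.6099473087326 yaw -5.566379299847741
```

View pics/t2.png

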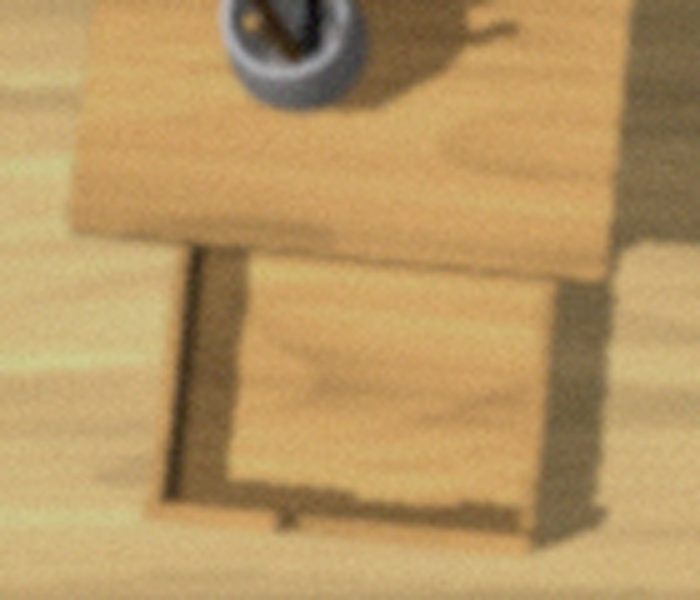

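The crop shows the drawer front's outer corners at about (190,238) and (266,245), and the shelf's lower front corners at (174,181) and (281,191). The unit's yaw is about −6.5° and the drawer is open about 176 mm. I carry the clamp over and check again with the wrist camera.

```bash
python3 - <<'E'
from h import *
c=eyes.capture("top")
for n,u,z in [("fL",(189.6,238),82),("fR",(266.4,245),82),("sL",(174,181.4),200),("sR",(281,191),200)]: print(n,onz(c,u,z))
plan([552,-3,170],83.5)
E
```

```text
fL [495.58 114.69  82.  ]
fR [ 470.66 -109.     82.  ]
sL [645.27 130.52 200.  ]
sR [ 614.08 -151.89  200.  ]
t 6.5 at [ 461.35 -347.38  168.25] az 85.13267661340814 shift [350.83  61.11  -1.17] roll units 0.2721127689013561 alt -29.727887231098645 j6 -2.3344081736408153
```

Emit:
move_arm(rows=[[[50, 2, 0, 0, -1], [100, 5, 0, 0, -1], [150, 10, 0, 0.1, -1], [200, 20, 0, 0.1, -1], [250, 35, 0, 0.2, -1], [300, 50, -1, 0.27, -1], [340, 60, -1, 0.27, -1], [351, 61, -1, 0.27, -1], [351, 61, -1, 0.27, -1], [351, 61, -1, 0.27, -1]]])

```text
time_s: 7.75
eef_pos: [551.6, -3.9, 169.5]
ee_rot: [-0.001, 0.746, 0.665, -0.0]
force: [0.2, -0.5, -1.4]
grip_width: 0.393
```

```bash
python3 - <<'E'
from h import *
c=eyes.capture("wrist"); cv2.imwrite("pics/w2.png",cv2.convertScaleAbs(c["color"],alpha=1.6)); s=sense(); print(s["force"],s["grip_width"],s["joints"],c["xyz"])
E
```

```text
[-0.34  0.12 -2.31] 0.3876066309674573 [-0.22  0.43  1.51  0.    1.2  -1.68] [482.8    3.41 304.27]
```

View pics/w2.png

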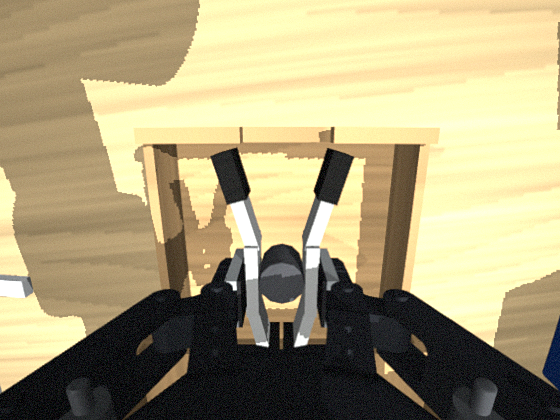

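Held clamp in the wrist view, handles towards the base. The drawer front's outer top edge runs from (136,128) to (438,128), with the notch at columns 241–333, and the drawer is directly below.

```bash
python3 - <<'E'
from h import *
c=eyes.capture("wrist"); g=cv2.GaussianBlur(cv2.cvtColor(c["color"],cv2.COLOR_BGR2GRAY),(0,0),.8).astype(float)
# edge row by gradient in columns away from the notch
pts=[]
for x in list(range(142,236,3))+list(range(340,434,3)):
    col=np.diff(g[118:140,x]); pts.append((x,118.5+np.abs(col).argmax()))
vx,vy,a,b=cv2.fitLine(np.float32(pts),cv2.DIST_HUBER,0,.01,.01).ravel(); f=lambda x:(x,b+vy/vx*(x-a))
R_,L_=onz(c,f(136),82),onz(c,f(438.5),82); d=L_-R_
yaw=np.degrees(np.arctan2(-d[0],d[1])); print(f(136),f(438),R_,L_,np.linalg.norm(d),"yaw",yaw)
m=(R_+L_)/2; u=np.array([np.cos(np.radians(yaw)),np.sin(np.radians(yaw)),0])
nl,nr=onz(c,f(241),82),onz(c,f(333),82); print("mid",m,"notch mid",(nl+nr)/2,np.linalg.norm(nl-nr))
sh=np.array([629.7,-10.7,82]); print("open ~",(sh-m)@u+40)
E
```

```text
(136, np.float32(126.5)) (438, np.float32(126.5)) [ 468.75 -103.17   82.  ] [494.51 120.11  82.  ] 224.75837819422156 yaw -6.581772571916829
mid [481.63   8.47  82.  ] notch mid [482.29   7.99  82.  ] 67.61222980975668
open ~ 189.29546599682564
```

Emit:
move_arm(rows=[[[2, 12, 0, 0, -1], [2, 12, 20, 0, -1], [2, 12, 50, 0, -1], [2, 12, 80, 0, -1], [2, 12, 105, 0, -1], [2, 12, 122, 0, -1], [2, 12, 132, 0, -1], [2, 12, 137, 0, -1], [2, 12, 137, 0, -1]]])

```text
time_s: 8.98
eef_pos: [563.9, -3.1, 32.9]
ee_rot: [-0.001, 0.746, 0.665, 0.0]
force: [0.1, 0.2, -2.3]
grip_width: 0.389
```

```bash
python3 - <<'E'
from h import *
c=eyes.capture("wrist"); cv2.imwrite("pics/w3.png",cv2.convertScaleAbs(c["color"],alpha=1.6)); s=sense(); print(s["force"],s["eef_pos"],s["grip_width"])
E
```

```text
[-0.41  0.29 -1.24] [564.02  -3.11  33.23] 0.38871619116672157
```

View pics/w3.png

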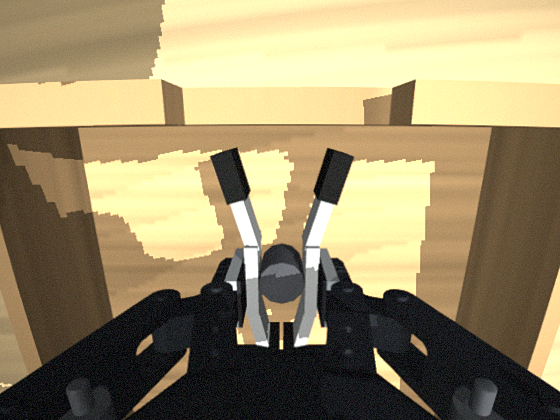

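The clamp is over the drawer floor, with its handle ends at about (225,152) and (340,152), inside the front panel, whose inner edge is at row 126. I lower it the last millimetres slowly.

Emit:
move_arm(rows=[[[0, 0, 2, 0, -1], [0, 0, 4, 0, -1], [0, 0, 5.5, 0, -1], [0, 0, 6.5, 0, -1], [0, 0, 6.5, 0, -1]]])

```text
time_s: 9.65
eef_pos: [564.0, -3.1, 26.6]
ee_rot: [-0.001, 0.746, 0.665, 0.0]
force: [0.7, -1.0, -1.6]
grip_width: 0.386
```

Emit:
move_arm(rows=[[[0, 0, 0.7, 0, -1], [0, 0, 1.4, 0, -1], [0, 0, 1.4, 0, -1]]])

```text
time_s: 10.02
eef_pos: [564.5, -3.1, 26.0]
ee_rot: [-0.0, 0.746, 0.665, 0.001]
force: [-0.8, 1.1, 5.2]
grip_width: 0.388
```

Contact (about 6 N change in force). I open gently, part way, then rise.

Emit:
move_arm(rows=[[[0, 0, 0, 0, -0.15], [0, 0, 0, 0, -0.05], [0, 0, 0, 0, 0.1], [0, 0, 0, 0, 0.3], [0, 0, 0, 0, 0.3], [0, 0, -5, 0, 0.3], [0, 0, -20, 0, 0.3], [0, 0, -60, 0, 0.3], [0, 0, -110, 0, 0.3], [0, 0, -140, 0, 0.3], [0, 0, -140, 0, 0.3]]])

```text
time_s: 11.4
eef_pos: [565.3, -3.5, 169.2]
ee_rot: [0.002, 0.746, 0.665, 0.002]
force: [-0.3, -0.6, -1.7]
grip_width: 0.649
```

```bash
python3 - <<'E'
from h import *
c=eyes.capture("wrist"); cv2.imwrite("pics/w4.png",cv2.convertScaleAbs(c["color"],alpha=1.6)); s=sense(); print(s["force"],s["eef_pos"],s["grip_width"],s["joints"])
E
```

```text
[ 0.24 -0.46 -0.28] [564.53  -3.37 167.19] 0.6460912774309141 [-0.21  0.46  1.48  0.    1.2  -1.67]
```

View pics/w4.png

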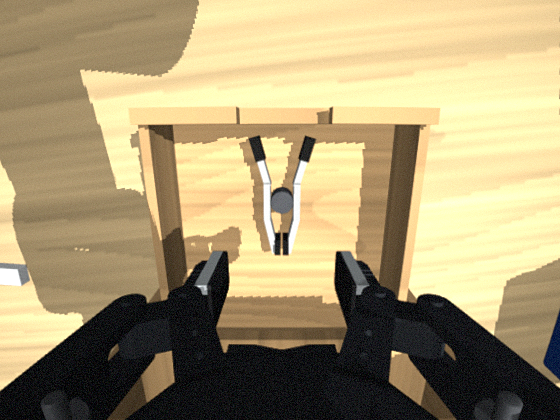

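The clamp lies free on the drawer floor, from (255,140) to (282,250), inside the walls. A vertical tool can't finish the push and the rows have no tilt command. I go to free space on the right and try whether reaching past the arm's limit tilts the tool.

Emit:
move_arm(rows=[[[0, -40, -20, 0, -1], [-20, -60, -50, 0, -1], [-70, -60, -80, 0, -1], [-130, -50, -80, 0, -1], [-190, -45, -80, 0, -1], [-250, -40, -80, 0, -1], [-310, -30, -80, 0, -1], [-370, -20, -80, 0, -1], [-422, -16, -80, 0, -1], [-422, -16, -80, 0, -1]]])

```text
time_s: 12.7
eef_pos: [498.7, -423.7, 243.8]
ee_rot: [-0.001, 0.748, 0.664, 0.001]
force: [-0.1, 0.3, -0.4]
grip_width: 0.0
```

```bash
python3 - <<'E'
from h import *
s=sense(); print(s["joints"],s["eef_pos"],rot(s["ee_rot"]).as_matrix())
E
```

```text
[-0.88  0.61  1.04  0.    1.49 -2.34] [ 498.73 -423.66  243.8 ] [[ 0.12  0.99  0.  ]
 [ 0.99 -0.12  0.  ]
 [ 0.   -0.   -1.  ]]
```

Emit:
move_arm(rows=[[[-35, 36, 0, 0, -1], [-70, 73, 0, 0, -1], [-105, 109, 0, 0, -1], [-140, 145, 0, 0, -1], [-170, 180, 0, 0, -1], [-206, 217, 0, 0, -1], [-206, 217, 0, 0, -1], [-206, 217, 0, 0, -1]]])

```text
time_s: 13.7
eef_pos: [588.6, -556.0, 204.0]
ee_rot: [0.02, 0.748, 0.664, 0.003]
force: [0.0, -0.8, -0.2]
grip_width: -0.0
```

```bash
python3 - <<'E'
from h import *
s=sense(); print(s["time_s"],s["joints"],s["eef_pos"],rot(s["ee_rot"]).as_matrix(),s["force"])
E
```

```text
13.7 [-0.9   1.13  0.19  0.01  1.79 -2.35] [ 588.57 -556.02  204.  ] [[ 0.12  0.99  0.03]
 [ 0.99 -0.12 -0.03]
 [-0.02  0.03 -1.  ]] [ 0.03 -0.77 -0.21]
```

Emit:
move_arm(rows=[[[-35, 36, -35, 0, -1], [-70, 73, -70, 0, -1], [-105, 109, -105, 0, -1], [-140, 145, -145, 0, -1], [-170, 180, -180, 0, -1], [-206, 217, -217, 0, -1], [-250, 260, -250, 0, -1], [-290, 300, -290, 0, -1], [-330, 340, -330, 0, -1], [-400, 400, -330, 0, -1], [-400, 400, -330, 0, -1], [-400, 400, -330, 0, -1]]])

```text
time_s: 15.2
eef_pos: [547.0, -565.5, 291.2]
ee_rot: [0.039, 0.747, 0.663, 0.004]
force: [0.5, -0.6, 0.5]
grip_width: -0.002
```

```bash
python3 - <<'E'
from h import *
s=sense(); print(s["time_s"],s["joints"],s["eef_pos"],rot(s["ee_rot"]).as_matrix()[:,2],s["force"])
E
```

```text
15.2 [-0.96  1.02  0.19  0.02  1.86 -2.4 ] [ 546.96 -565.47  291.19] [ 0.06 -0.05 -1.  ] [ 0.48 -0.6   0.5 ]
```

Emit:
move_arm(rows=[[[-400, 400, -280, 0, -1], [-400, 400, -280, 0, -1]]])

```text
time_s: 15.45
eef_pos: [541.5, -574.6, 308.0]
ee_rot: [0.059, 0.747, 0.663, 0.004]
force: [-0.4, 0.5, -0.2]
grip_width: 0.002
```

Emit:
move_arm(rows=[[[-400, 400, -280, 0, -1]]])

```text
time_s: 15.58
eef_pos: [540.9, -581.0, 318.4]
ee_rot: [0.077, 0.746, 0.662, 0.005]
force: [0.3, -1.2, 0.4]
grip_width: 0.002
```

Emit:
move_arm(rows=[[[-400, 400, -280, 0, -1]]])

```text
time_s: 15.7
eef_pos: [539.9, -586.5, 331.2]
ee_rot: [0.095, 0.745, 0.661, 0.005]
force: [0.1, 0.2, -0.5]
grip_width: -0.0
```

```bash
python3 - <<'E'
from h import *
s=sense(); print(s["time_s"],s["joints"],s["eef_pos"],rot(s["ee_rot"]).as_matrix()[:,2],s["force"])
E
```

```text
15.7 [-0.98  0.97  0.19  0.04  1.8  -2.42] [ 539.93 -586.55  331.24] [ 0.13 -0.13 -0.98] [ 0.12  0.2  -0.53]
```

Each single-row call past the reach limit adds about 2° of outward tilt, so tilting is possible. I do it facing the drawer, high above the shelf and vase. First a check of the vase's place for clearance.

```bash
python3 - <<'E'
from h import *
t=eyes.capture("top"); print("vase px",onz(t,(218,140),300),onz(t,(212,128),390))
s=sense(); print("j6",s["joints"][5]); r=rot(s["ee_rot"]).inv()
print("shift up",r.apply([-20,20,170]),"final",r.apply(np.array([520,40,500])-s["eef_pos"]))
E
```

```text
vase px [728.59  -0.33 300.  ] [732.48   0.5  390.  ]
j6 -2.4244945547741885
shift up [  -3.39    3.77 -172.26] final [ 594.61  -62.4  -252.5 ]
```

Emit:
move_arm(rows=[[[10, 0, -60, 0, -1], [40, -5, -110, 0, -1], [90, -10, -140, 0, -1], [150, -20, -165, 0, -1], [210, -25, -180, 0, -1], [270, -30, -195, 0, -1], [330, -38, -210, 0, -1], [390, -45, -220, 0, -1], [450, -50, -230, 0, -1], [510, -55, -240, 0, -1], [565, -60, -250, 0, -1], [595, -62, -252, 0, -1]]])

```text
time_s: 17.25
eef_pos: [520.0, 42.8, 500.6]
ee_rot: [0.098, 0.744, 0.661, 0.006]
force: [0.3, -0.1, -0.4]
grip_width: -0.0
```

```bash
cat >> h.py <<'E'
def st():
    s=sense(); M=rot(s["ee_rot"]).as_matrix(); z=M[:,2]
    print("t",s["time_s"],"j",s["joints"],"p",s["eef_pos"],"z",z,"tilt",np.degrees(np.arccos(-z[2])),"az",np.degrees(np.arctan2(z[1],z[0])),"F",s["force"]); return s,M
E
python3 - <<'E'
from h import *
s,M=st(); d=np.array([.85,.07,.5]); print(M, "out dir in tool",M.T@(d*600))
E
```

```text
t 17.25 j [-0.08  0.22  0.97 -0.13  1.8  -1.57] p [520.01  42.84 500.55] z [ 0.14 -0.14 -0.98] tilt 11.222417748500247 az -44.92232594711618 F [ 0.31 -0.1  -0.44]
[[ 0.13  0.98  0.14]
 [ 0.98 -0.11 -0.14]
 [-0.12  0.15 -0.98]] out dir in tool [  69.33  542.47 -229.76]
```

Emit:
move_arm(rows=[[[6, 45, -20, 0, -1], [12, 90, -40, 0, -1], [18, 135, -60, 0, -1], [25, 200, -85, 0, -1], [50, 400, -170, 0, -1], [69, 542, -230, 0, -1]]])

```text
time_s: 18.0
eef_pos: [648.4, 46.9, 534.5]
ee_rot: [0.11, 0.742, 0.661, 0.02]
force: [0.2, 0.8, 0.6]
grip_width: 0.0
```

Emit:
move_arm(rows=[[[69, 542, -230, 0, -1]]])

```text
time_s: 18.12
eef_pos: [661.8, 46.3, 531.0]
ee_rot: [0.122, 0.74, 0.661, 0.033]
force: [-0.1, -0.6, 0.3]
grip_width: 0.001
```

Emit:
move_arm(rows=[[[69, 542, -230, 0, -1]]])

```text
time_s: 18.25
eef_pos: [673.4, 46.0, 530.0]
ee_rot: [0.134, 0.738, 0.66, 0.047]
force: [-0.1, 0.2, 0.0]
grip_width: -0.004
```

```bash
python3 - <<'E'
from h import *
s,M=st(); d=np.array([.85,.07,.5]); print("out dir in tool",M.T@(d*600))
E
```

```text
t 18.25 j [-0.06  0.68  0.19 -0.13  2.01 -1.59] p [673.38  46.05 530.  ] z [ 0.25 -0.14 -0.96] tilt 16.273496243367003 az -28.91951844895274 F [-0.1   0.22  0.  ]
out dir in tool [  72.82  564.04 -168.58]
```

Emit:
move_arm(rows=[[[73, 560, -170, 0, -1]]])

```text
time_s: 18.38
eef_pos: [687.4, 45.6, 526.7]
ee_rot: [0.146, 0.735, 0.659, 0.06]
force: [0.3, 0.4, 0.4]
grip_width: 0.003
```

Emit:
move_arm(rows=[[[73, 560, -160, 0, -1]]])

```text
time_s: 18.5
eef_pos: [700.9, 45.2, 524.3]
ee_rot: [0.158, 0.733, 0.658, 0.074]
force: [-0.2, -0.2, 0.1]
grip_width: 0.001
```

Emit:
move_arm(rows=[[[73, 570, -140, 0, -1]]])

```text
time_s: 18.62
eef_pos: [714.0, 44.8, 522.7]
ee_rot: [0.17, 0.73, 0.657, 0.088]
force: [-0.6, -0.4, -1.7]
grip_width: -0.004
```

Emit:
move_arm(rows=[[[73, 570, -120, 0, -1]]])

```text
time_s: 18.75
eef_pos: [726.8, 44.5, 521.5]
ee_rot: [0.182, 0.726, 0.655, 0.102]
force: [-0.3, 1.2, -0.1]
grip_width: -0.001
```

Emit:
move_arm(rows=[[[73, 580, -100, 0, -1]]])

```text
time_s: 18.88
eef_pos: [739.5, 44.0, 521.0]
ee_rot: [0.195, 0.722, 0.653, 0.117]
force: [-1.0, -0.1, 0.8]
grip_width: 0.004
```

```bash
python3 - <<'E'
from h import *
s,M=st(); d=np.array([.85,.07,.5]); print("out dir in tool",M.T@(d*600))
E
```

```text
t 18.875 j [-0.06  0.72  0.19 -0.1   1.78 -1.58] p [739.46  44.03 520.98] z [ 0.42 -0.13 -0.9 ] tilt 26.21290850001526 az -16.944131729342836 F [-1.01 -0.07  0.82]
out dir in tool [ 76.77 585.22 -59.06]
```

Emit:
move_arm(rows=[[[77, 585, -60, 0, -1]]])

```text
time_s: 19.0
eef_pos: [753.0, 43.8, 519.5]
ee_rot: [0.207, 0.718, 0.651, 0.131]
force: [0.0, -0.7, -0.8]
grip_width: -0.003
```

Emit:
move_arm(rows=[[[77, 585, -50, 0, -1]]])

```text
time_s: 19.12
eef_pos: [765.6, 43.7, 519.2]
ee_rot: [0.219, 0.714, 0.649, 0.145]
force: [0.1, -1.0, -0.7]
grip_width: 0.002
```

Emit:
move_arm(rows=[[[77, 590, -30, 0, -1]]])

```text
time_s: 19.25
eef_pos: [777.6, 43.6, 519.7]
ee_rot: [0.232, 0.709, 0.646, 0.16]
force: [-0.3, -0.7, -0.5]
grip_width: 0.003
```

Emit:
move_arm(rows=[[[77, 590, -10, 0, -1]]])

```text
time_s: 19.38
eef_pos: [789.3, 43.6, 520.7]
ee_rot: [0.244, 0.705, 0.643, 0.174]
force: [0.2, -0.8, -0.3]
grip_width: -0.003
```

Emit:
move_arm(rows=[[[77, 590, 10, 0, -1]]])

```text
time_s: 19.5
eef_pos: [800.6, 43.7, 522.3]
ee_rot: [0.256, 0.699, 0.64, 0.188]
force: [0.3, -0.3, 0.4]
grip_width: -0.005
```

Emit:
move_arm(rows=[[[77, 590, 30, 0, -1]]])

```text
time_s: 19.62
eef_pos: [811.4, 43.7, 524.5]
ee_rot: [0.268, 0.694, 0.637, 0.202]
force: [-0.1, -0.5, -1.1]
grip_width: 0.002
```

```bash
python3 - <<'E'
from h import *
s,M=st(); d=np.array([.85,.07,.5]); print("out dir in tool",M.T@(d*600))
E
```

```text
t 19.625 j [-0.07  0.77  0.19 -0.07  1.51 -1.57] p [811.4   43.73 524.49] z [ 0.62 -0.11 -0.77] tilt 39.27840640244234 az -10.405683310095732 F [-0.08 -0.47 -1.06]
out dir in tool [ 77.93 582.5   80.54]
```

The tool is tilted 39°, azimuth −10°, close to the push direction. I back off over the shelf, then come down in front of the drawer.

```bash
python3 - <<'E'
from h import *
s,M=st()
for p in ([500,20,510],[430,12,200],[440,11,60]): print(p,M.T@(np.array(p)-s["eef_pos"]))
E
```

```text
t 19.625 j [-0.07  0.77  0.19 -0.07  1.51 -1.57] p [811.4   43.73 524.49] z [ 0.62 -0.11 -0.77] tilt 39.27840640244234 az -10.405683310095732 F [-0.08 -0.47 -1.06]
[500, 20, 510] [ -55.92 -249.45 -179.97]
[430, 12, 200] [ -52.51 -498.71   17.32]
[440, 11, 60] [ -43.94 -579.14  132.03]
```

Emit:
move_arm(rows=[[[-9, -42, -30, 0, -1], [-18, -83, -60, 0, -1], [-28, -125, -90, 0, -1], [-37, -166, -120, 0, -1], [-46, -208, -150, 0, -1], [-56, -249, -180, 0, -1], [-55, -300, -140, 0, -1], [-54, -350, -100, 0, -1], [-53, -400, -60, 0, -1], [-53, -450, -20, 0, -1], [-52, -499, 17, 0, -1], [-52, -499, 17, 0, -1]]])

```text
time_s: 21.12
eef_pos: [428.8, 12.6, 199.2]
ee_rot: [0.267, 0.694, 0.637, 0.202]
force: [0.8, -0.2, 1.5]
grip_width: -0.001
```

```bash
python3 - <<'E'
from h import *
s,M=st()
u=np.array([.9937,-.1123,0]); F0=np.array([482,6.5,42])
for d in (-60,-40,-20): print(d,M.T@(F0+u*d-s["eef_pos"]))
print("100mm along u in tool",M.T@(u*100), M)
E
```

```text
t 21.125 j [-0.28 -0.14  2.28  0.2   0.33 -1.93] p [428.8   12.63 199.2 ] z [ 0.62 -0.11 -0.78] tilt 39.17131235783806 az -10.409417734907876 F [ 0.83 -0.15  1.5 ]
-60 [   9.37 -103.86  117.81]
-40 [  9.27 -88.33 130.41]
-20 [  9.17 -72.8  143.01]
100mm along u in tool [-0.49 77.65 63.01] [[ 0.11  0.78  0.62]
 [ 0.99 -0.05 -0.11]
 [-0.06  0.63 -0.78]]
```

Emit:
move_arm(rows=[[[2, -25, 30, 0, -1], [4, -50, 58, 0, -1], [7, -77, 88, 0, -1], [9, -95, 108, 0, -1], [9, -104, 118, 0, -1], [9, -100, 121, 0, -1], [9, -88, 130, 0, -1], [9, -88, 130, 0, -1]]])

```text
time_s: 22.12
eef_pos: [454.7, 17.0, 89.1]
ee_rot: [0.251, 0.701, 0.642, 0.182]
force: [0.5, 0.2, -0.6]
grip_width: -0.002
```

```bash
python3 - <<'E'
from h import *
s,M=st(); c=eyes.capture("top")
u=np.array([.9937,-.1123,0]); F0=np.array([482,6.5,42]); print("to -20",M.T@(F0+u*-20-s["eef_pos"]),M.T@(u*100))
E
```

```text
t 22.125 j [-0.23  0.2   2.3   1.17  0.02 -2.88] p [454.75  16.97  89.05] z [ 0.58 -0.12 -0.81] tilt 36.12781188765445 az -11.51198902438214 F [ 0.47  0.17 -0.56]
to -20 [ -4.21 -21.19  43.23] [-0.33 80.94 58.73]
```

At this low, near point the wrist limit (joint 5 ≥ 0.02) cuts the tilt. I fit a simple arm model to the logged states to see what tilt each point of the push allows.

```bash
python3 - <<'E'
from h import *
from scipy.optimize import least_squares
D=np.array([[-1.540,.3134,1.4985,1.331,131.8,-508,239],[-.86,.46,1.39,1.29,458,-351.5,200.3],[-.22,.43,1.51,1.2,551.6,-3.9,169.5],[-.88,.61,1.04,1.49,498.7,-423.7,243.8],[-.9,1.13,.19,1.79,588.6,-556,204],[-.07,.77,.19,1.51,811.4,43.7,524.5],[-.28,-.14,2.28,.33,428.8,12.6,199.2]])
def fk(p,j):
    H,a,b,t,o,e=p; s=j[1]+j[2]; r=a*np.sin(j[1])+b*np.sin(s)+t*np.sin(s+j[3])+e
    return np.array([r*np.cos(j[0])-o*np.sin(j[0]),r*np.sin(j[0])+o*np.cos(j[0]),H+a*np.cos(j[1])+b*np.cos(s)+t*np.cos(s+j[3])])
f=least_squares(lambda p:np.concatenate([fk(p,d)-d[4:] for d in D]),[200,400,350,250,100,0]); p=f.x; print(p,np.abs(f.fun).max())
H,a,b,t,o,e=p
for z in (42,55):
  for x in (462,500,540,580,620,656):
    out=[]
    R=np.sqrt(x*x-o*o)
    for T in np.radians(np.arange(45,0,-1)):
        rw,zw=R-e-t*np.sin(T),z-H+t*np.cos(T); q=np.hypot(rw,zw); c3=(q*q-a*a-b*b)/(2*a*b)
        if abs(c3)>1: continue
        j3=np.arccos(c3); j2=np.arctan2(rw,zw)-np.arctan2(b*np.sin(j3),a+b*np.cos(j3)); j5=np.pi-T-j2-j3
        if j3<2.54 and j5>.06: out=(np.degrees(T),j2,j3,j5); break
    print(z,x,np.array(out))
E
```

```text
[165.01 477.8  415.99 277.83 115.89 -44.23] 15.811192669374208
42 462 [30.    0.25  2.29  0.07]
42 500 [31.    0.31  2.21  0.08]
42 540 [32.    0.37  2.12  0.09]
42 580 [34.    0.43  2.04  0.07]
42 620 [36.    0.49  1.96  0.06]
42 656 [37.    0.54  1.87  0.08]
55 462 [31.    0.22  2.3   0.08]
55 500 [32.    0.28  2.21  0.08]
55 540 [34.    0.35  2.14  0.06]
55 580 [35.    0.41  2.05  0.08]
55 620 [37.    0.47  1.96  0.07]
55 656 [38.    0.52  1.88  0.08]
```

Emit:
move_arm(rows=[[[-4, -26, 40, 0, -1], [-4, -26, 40, 0, -1]]])

```text
time_s: 22.42
eef_pos: [463.7, 11.7, 68.9]
ee_rot: [0.237, 0.706, 0.646, 0.17]
force: [-0.3, 0.4, 0.1]
grip_width: -0.001
```

Emit:
move_arm(rows=[[[-4, -26, 40, 0, -1], [-4, -26, 40, 0, -1]]])

```text
time_s: 22.68
eef_pos: [473.1, 6.2, 47.6]
ee_rot: [0.224, 0.71, 0.649, 0.159]
force: [0.1, -0.5, 0.4]
grip_width: -0.001
```

```bash
python3 - <<'E'
from h import *
s,M=st()
u=np.array([.9937,-.1123,0]); F0=np.array([482,6.5,48]); print("to -25",M.T@(F0+u*-25-s["eef_pos"]),M)
E
```

```text
t 22.675 j [-0.24  0.34  2.23  1.16  0.02 -2.88] p [473.14   6.25  47.64] z [ 0.52 -0.11 -0.85] tilt 31.86354111271312 az -12.144193577546146 F [ 0.15 -0.53  0.43]
to -25 [  1.3  -13.57  -8.9 ] [[ 0.11  0.85  0.52]
 [ 0.99 -0.06 -0.11]
 [-0.06  0.52 -0.85]]
```

Emit:
move_arm(rows=[[[0, 6, 4, 0, -1], [0, 15, 9, 0, -1], [0, 25, 15, 0, -1], [0, 34, 21, 0, -1], [0, 42, 26, 0, -1], [0, 42, 26, 0, -1]]])

```text
time_s: 23.42
eef_pos: [522.2, 1.2, 48.5]
ee_rot: [0.224, 0.709, 0.649, 0.159]
force: [0.6, -0.7, 1.0]
grip_width: -0.0
```

```bash
python3 - <<'E'
from h import *
s,M=st()
u=np.array([.9937,-.1123,0]); v=np.array([.1123,.9937,0]); F0=np.array([482,6.5,47]); r=s["eef_pos"]-F0; print("d",r@u,"lat",r@v,"u100",M.T@u*100, "to centre z47",M.T@(F0+u*(r@u)-s["eef_pos"]))
c=eyes.capture("wrist"); cv2.imwrite("pics/w5.png",cv2.convertScaleAbs(c["color"],alpha=1.6))
E
```

```text
t 23.425 j [-0.23  0.41  2.1   0.11  0.07 -1.82] p [522.16   1.16  48.55] z [ 0.52 -0.11 -0.85] tilt 31.956564976025508 az -12.12442698395045 F [ 0.56 -0.67  0.99]
d 40.50623371419353 lat -0.7988060892988857 u100 [-0.56 85.01 52.67] to centre z47 [ 0.9  -0.78  1.27]
```

View pics/w5.png

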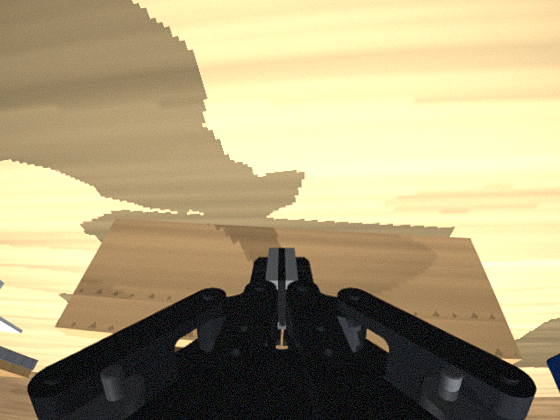

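The wrist view shows the shut fingers at (283,255) against the drawer's front face, centred between its lower corners at about (110,220) and (470,240). The wrist posture is back to normal. Keep pushing gently.

Emit:
move_arm(rows=[[[0, 9, 5.5, 0, -1], [0, 18, 11, 0, -1], [0, 28, 17, 0, -1], [0, 38, 23, 0, -1], [0, 48, 29.5, 0, -1], [0, 58, 36, 0, -1], [0, 67, 41.5, 0, -1], [0, 75, 46.5, 0, -1], [0, 81, 50, 0, -1], [0, 85, 52.5, 0, -1], [0, 85, 52.5, 0, -1]]])

```text
time_s: 24.85
eef_pos: [621.8, -9.5, 48.7]
ee_rot: [0.225, 0.709, 0.649, 0.16]
force: [-0.5, 0.1, -0.1]
grip_width: 0.0
```

```bash
cat >> h.py <<'E'
def ps():
    s,M=st(); u=np.array([.9937,-.1123,0]); v=np.array([.1123,.9937,0]); F0=np.array([482,6.5,47]); r=s["eef_pos"]-F0
    print("d",r@u,"lat",r@v,"u100",M.T@u*100,"Fu",s["force"]@u); return s,M
E
python3 - <<'E'
from h import *
ps(); t=eyes.capture("top"); save(cv2.convertScaleAbs(t["color"],alpha=1.5),(160,135,300,255),5,"t3")
E
```

```text
t 24.85 j [-0.2   0.56  1.82 -0.03  0.2  -1.66] p [621.79  -9.51  48.75] z [ 0.52 -0.11 -0.85] tilt 32.00685713231612 az -12.112682699056204 F [-0.49  0.06 -0.05]
d 140.70586531139227 lat -0.21447483109328097 u100 [-0.55 84.96 52.74] Fu -0.49616549443406
```

Emit:
move_arm(rows=[[[0, 5, 3, 0, -1], [0, 10, 6.2, 0, -1], [0, 14, 8.7, 0, -1], [0, 15, 9.3, 0, -1]]])

```text
time_s: 25.4
eef_pos: [638.9, -11.3, 48.4]
ee_rot: [0.224, 0.709, 0.649, 0.159]
force: [-8.2, -0.7, 4.9]
grip_width: 0.004
```

```bash
python3 - <<'E'
from h import *
ps()
E
```

```text
t 25.4 j [-0.2   0.59  1.76 -0.03  0.23 -1.65] p [638.94 -11.26  48.38] z [ 0.52 -0.11 -0.85] tilt 31.91091293595388 az -12.11500868372197 F [-8.2  -0.74  4.91]
d 157.94962073421965 lat -0.02406914840358435 u100 [-0.57 85.05 52.6 ] Fu -8.06912360779584
```

Emit:
move_arm(rows=[[[0, 1, 0.6, 0, -1], [0, 2.5, 1.5, 0, -1], [0, 4, 2.5, 0, -1], [0, 5, 3.1, 0, -1], [0, 5, 3.1, 0, -1]]])

```text
time_s: 26.02
eef_pos: [645.0, -12.0, 48.5]
ee_rot: [0.224, 0.709, 0.649, 0.159]
force: [-1.8, -0.3, -0.0]
grip_width: -0.001
```

```bash
python3 - <<'E'
from h import *
ps()
E
```

```text
t 26.025 j [-0.2   0.6   1.75 -0.03  0.24 -1.65] p [644.99 -11.96  48.47] z [ 0.52 -0.11 -0.85] tilt 31.921852297543893 az -12.119263190442283 F [-1.81 -0.29 -0.01]
d 164.03797575206588 lat -0.04258467867322196 u100 [-0.56 85.04 52.62] Fu -1.769708554433606
```

Emit:
move_arm(rows=[[[0, 1.5, 0.9, 0, -1], [0, 3, 1.9, 0, -1], [0, 4.5, 2.8, 0, -1], [0, 4.5, 2.8, 0, -1], [0, 4.5, 2.8, 0, -1]]])

```text
time_s: 26.65
eef_pos: [650.6, -12.5, 48.7]
ee_rot: [0.224, 0.709, 0.649, 0.16]
force: [0.4, -0.1, -0.6]
grip_width: 0.003
```

```bash
python3 - <<'E'
from h import *
ps()
E
```

```text
t 26.65 j [-0.2   0.61  1.73 -0.03  0.25 -1.65] p [650.58 -12.54  48.68] z [ 0.52 -0.11 -0.85] tilt 31.972798030420343 az -12.11096841743095 F [ 0.35 -0.08 -0.58]
d 169.65805407985857 lat 0.010310212375723314 u100 [-0.56 84.99 52.69] Fu 0.35991632286916664
```

Emit:
move_arm(rows=[[[0, 1, 0.6, 0, -1], [0, 2, 1.2, 0, -1], [0, 3, 1.9, 0, -1], [0, 3, 1.9, 0, -1]]])

```text
time_s: 27.15
eef_pos: [654.2, -12.9, 48.7]
ee_rot: [0.224, 0.709, 0.649, 0.16]
force: [0.4, 0.0, -0.4]
grip_width: -0.001
```

```bash
python3 - <<'E'
from h import *
ps()
E
```

```text
t 27.15 j [-0.2   0.61  1.72 -0.03  0.25 -1.65] p [654.21 -12.94  48.66] z [ 0.52 -0.11 -0.85] tilt 31.97797125743622 az -12.11158649883027 F [ 0.42  0.01 -0.43]
d 173.31128820051623 lat 0.017598642196229933 u100 [-0.56 84.99 52.7 ] Fu 0.4159341627150951
```

Emit:
move_arm(rows=[[[0, 0.8, 0.5, 0, -1], [0, 1.6, 1, 0, -1], [0, 1.6, 1, 0, -1]]])

```text
time_s: 27.52
eef_pos: [656.2, -13.1, 48.7]
ee_rot: [0.225, 0.709, 0.649, 0.16]
force: [-0.0, -0.1, 0.4]
grip_width: -0.0
```

```bash
python3 - <<'E'
from h import *
ps()
E
```

```text
t 27.525 j [-0.19  0.61  1.71 -0.03  0.26 -1.65] p [656.16 -13.14  48.66] z [ 0.52 -0.11 -0.85] tilt 31.983848529813944 az -12.10949973169218 F [-0.01 -0.1   0.45]
d 175.26959453830744 lat 0.0408678479013665 u100 [-0.56 84.98 52.71] Fu -0.0015112406919523022
```

Emit:
move_arm(rows=[[[0, 0.8, 0.5, 0, -1], [0, 1.6, 1, 0, -1], [0, 2.4, 1.5, 0, -1], [0, 2.4, 1.5, 0, -1]]])

```text
time_s: 28.02
eef_pos: [657.6, -13.2, 48.4]
ee_rot: [0.223, 0.709, 0.649, 0.159]
force: [-14.6, 0.1, 11.0]
grip_width: -0.001
```

```bash
python3 - <<'E'
from h import *
ps()
c=eyes.capture("wrist"); cv2.imwrite("pics/w6.png",cv2.convertScaleAbs(c["color"],alpha=1.6))
E
```

```text
t 28.025 j [-0.19  0.62  1.71 -0.04  0.26 -1.65] p [657.6  -13.24  48.41] z [ 0.52 -0.11 -0.85] tilt 31.789052700085943 az -12.134293402054725 F [-14.6    0.08  10.98]
d 176.70950680089305 lat 0.10196999271108148 u100 [-0.58 85.16 52.42] Fu -14.515215897325687
```

View pics/w6.png

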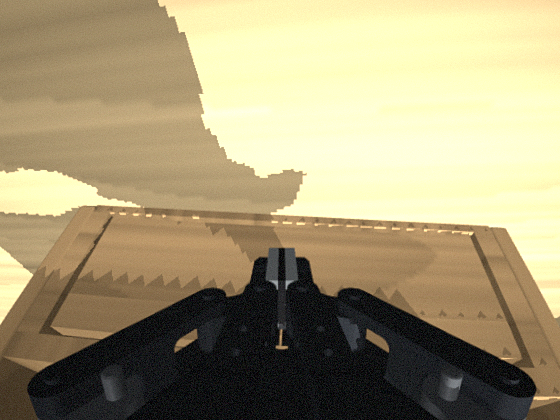

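The wrist view shows the drawer front inside the case frame, flush, with an even narrow gap from (110,215) to (475,230), and a firm stop at about 15 N. I back off.

Emit:
move_arm(rows=[[[0, -4, -2.5, 0, -1], [0, -17, -10.5, 0, -1], [0, -42, -26, 0, -1], [0, -72, -44.5, 0, -1], [0, -100, -62, 0, -1], [0, -119, -74, 0, -1], [-3, -95, -115, 0, -1], [-6, -68, -155, 0, -1], [-9, -41, -200, 0, -1], [-9, -41, -200, 0, -1]]])

```text
time_s: 29.32
eef_pos: [520.3, 2.1, 201.9]
ee_rot: [0.227, 0.708, 0.649, 0.161]
force: [-0.3, -0.3, -0.8]
grip_width: -0.006
```

```bash
python3 - <<'E'
from h import *
s,M=ps()
t=eyes.capture("top"); c=eyes.capture("scene")
a=t["color"][95:285,100:400]; b=c["color"][150:340,130:470]
h=lambda i:cv2.resize(i,(600,int(i.shape[0]*600/i.shape[1])),interpolation=cv2.INTER_CUBIC)
o=np.vstack([h(a)[:380],h(b)])[:780]
o=cv2.resize(o,None,fx=.8,fy=.8); o=cv2.convertScaleAbs(o,alpha=1.5); print(o.shape); cv2.imwrite("pics/end.png",o[:600])
# moved bystanders: difference to the first top picture
d=cv2.absdiff(cv2.imread("pics/top0.png"),t["color"]).max(2)
for n,(x0,y0,x1,y1) in dict(disp=(100,220,140,280),vase=(195,118,240,160),square=(325,135,385,210),clamp2=(365,225,420,265)).items(): print(n,np.percentile(d[y0:y1,x0:x1],[50,90,99]))
E
```

```text
t 29.325 j [-0.22  0.1   1.97  0.01  0.5  -1.72] p [520.3    2.09 201.86] z [ 0.52 -0.11 -0.85] tilt 32.27865071600295 az -12.129288589308171 F [-0.31 -0.29 -0.82]
d 38.55298001757571 lat -0.07969826539962274 u100 [-0.55 84.71 53.14] Fu -0.2805414023891188
(572, 480, 3)
disp [3. 5. 8.]
vase [ 3.  6. 10.]
square [3. 5. 7.]
clamp2 [ 3. 53. 58.]
```

View pics/end.png

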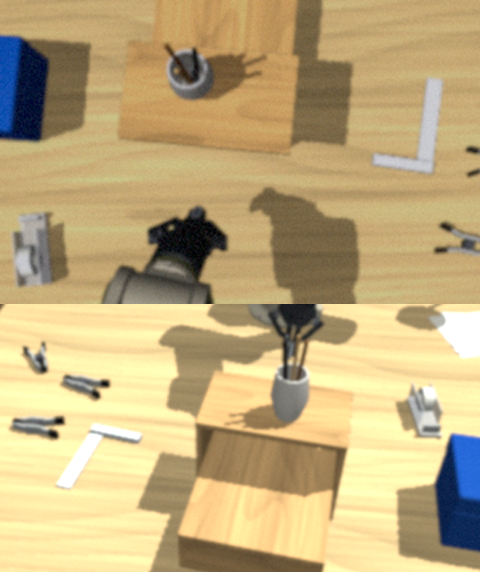

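The end view shows no drawer protruding under the shelf. The vase, dispenser and square pixels are unchanged (the difference at clamp2 is the arm's shadow), and the arm touches nothing. Handing in.

```bash
python3 -c "
from rig import ctrl; print(ctrl.finish_job())"
```

```text
the job is handed in; nothing more can be done
None
```

The clamp nearest the base is in the drawer and the drawer is pushed home. I handed the job in at about 29 s of the 64 s allowed.

- **Clamp:** I gripped it by the cheeks, lowered it to the drawer floor until I felt light contact (about 5 N), and opened the gripper part way before rising. The wrist view then showed it lying free inside the walls.
- **Tilt:** The moves have no tilt command. I tilted the tool to 39° by repeatedly commanding past the arm's reach. Low in front of the drawer, the wrist limit cut that to about 32°, which was still enough to clear the shelf.
- **Push:** I pushed at about 0.1 m/s at first and slower through the catch. The force peaked at about 8 N in the catch and fell to zero over centre. The drawer then stopped firmly against about 15 N.
- **Final checks:** The wrist view showed the drawer front flush in the case. The vase, dispenser and square had not changed in the top picture, and the force on the arm was near zero. The one area that differed was at the second clamp, which I took to be the arm's shadow but did not check further. I could not see inside the closed drawer.
- **Measurement disagreement:** The top and wrist cameras disagreed by about 5 mm on the drawer's centre line, which did not affect the job.

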